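Dispense one steel test disc with the pull-slide of the disc dispenser

TASK

Dispense one disc, and only one, from the steel-disc dispenser: hook your fingertips behind the upstanding lip of its slide and draw the slide out to its stop, so that the lowest disc drops into the catch tray underneath, then push the slide fully home again so that the next disc drops into its pocket. Do it with the fingertips alone, without gripping the lip or forcing it, do not touch the discs, and leave the things standing about as they are.

Things in the scene. Friction and masses are not known exactly. Their poses are not given: they have to be found in the camera images.
- dispenser: Dispenser for steel discs, screwed to a plywood board whose top is 16 mm above the bench; grey sheet steel and aluminium, 195 mm long (x), 108 mm wide (y), 132 mm high. Origin: at its underside (16 mm above the bench) under the axis of the disc stack; own x points along the slide from the lip to the rear, z up; the slide draws out to its -x, roughly towards the robot. All z below are in this frame.
- gate (a point): Centre of the top of the gate plate, under which the slide runs (plate 60 mm in x, 76 mm in y, 6 mm thick, top z 75.5 mm). On it four upright 6 mm rods guard the stack, with a ring plate and nuts on top up to z 132 mm, all within 27 mm of the stack axis in x and y.
- hole (a point): Centre of the 51 mm delivery hole in the bed, at the bed's top (z 60 mm), 60 mm in front of the stack axis. On the bed lies the slide, a flat steel plate 56 mm wide, its top at z 67.5 mm, with one 46 mm through pocket (under the stack when home, over this hole when drawn out). The side rails beside it rise to z 72 mm.
- tray (a point): Centre of the catch tray's floor (z 3 mm) under the delivery hole; the tray is 83 mm (x) by 64 mm (y) inside, its walls 20 to 30 mm high.
- slide (a joint): Draw-out of the dispenser's slide in m: 0 = fully home, 0.060 = at its stop. It stays where it is left; about 1.5 N of rail friction besides the weight of the discs. Drawn out, the pocket stands over the delivery hole and its disc drops; pushed home, the next disc drops into the pocket.
- lip (a point): Middle of the top edge of the back face of the slide's lip (z 89 mm); travels with the slide. The lip: upright, 70 mm wide (y), 9 mm thick (front face 9 mm further to the dispenser's -x), its top 21.5 mm above the slide's top. Slide home: this point at dispenser x -82 mm, 52 mm free between lip and gate plate; drawn out: x -142 mm. Front free.
- disc0: The lowest disc, dark steel, 40 mm diameter, 8 mm thick, about 80 g; it starts in the slide's pocket. Origin: centre of its underside.
- disc1: The second disc from below, the same size; starts on top of disc0 with its underside at z 68 mm.
- disc2: The third disc from below, the same size.
- disc3: The fourth and top disc, the same size; its top at z 92 mm at the start.
- board (a point): Centre of the top of the plywood board (290 x 130 mm) under the dispenser. A tall thin tool panel stands as a wall between the robot and the right part of the bench, at world x 0.29 m, from y -0.98 to y 0.18 m and up to z 0.79 m: the arm must pass to the left (+y) of its edge; the board lies clear of it.
- glue_bottle: Small upright bottle, 40 mm diameter, 95 mm high, to the right of the dispenser; origin centre of its base.
- hexkeys: Stand of hex keys, a grey block 50 x 102 mm with keys up to 94 mm high, to the left of the dispenser; origin centre of its base.
- thermo_box: Small upright instrument box with a round dial, 59 x 77 x 73 mm, in front to the right of the dispenser; origin centre of its base.

How it is judged:
By the outcome, as a careful person would: the job done as asked, in the order asked, and still so for the second after the job is handed in, with the robot touching nothing.
It also fails if it takes over 42 s, if anything falls off the work surface, if the arm or the gripper's body presses on something with over 40 N, if the wrist force passes 120 N, or if a joint passes its speed limit or range.

ROBOT

A 6-joint arm with a two-finger parallel gripper is mounted at the origin on a cart in front of the work surface, level with it; the furniture and walls round the work are solid. World frame = base frame: x ahead of the robot, y to its left, z up, the work surface at z = 0. Lengths are in m, angles in rad, forces in N, time in s.
With the tool pointing down it reaches from about 0.35 to 0.85 m from the base axis. Payload 8.1 kg.
Tool frame: the origin (TCP) lies on the mounting face of the last link; the fingertips stand 186 mm ahead of it and the grasp point (between the pads) lies 167 mm ahead of it; y points along the fingers, x is the direction in which the jaws open and shut, and the axes are right-handed (so a half turn about y gives the same grasp; the last joint's range is limited). The gripper opens to 93 mm and grips with 3 to 60 N. Pads are 15 mm wide; open, the fingers measure 128 mm over their backs; the gripper's body (75 mm by 188 mm) begins 65 mm behind the grasp point.
Start: joints at [-1.318, 0.13, 1.488, -0, 1.523, -0.085], TCP at [0.199, -0.566, 0.405] pointing down, gripper open.
Joint ranges: [-2.96, 2.96], [-0.89, 2.26], [0.02, 2.5], [-1.34, 4.48], [0, 2.73], [-2.66, 2.66]. Speed limits (rad/s): [2.39, 2.39, 2.79, 3.14, 3.14, 3.14].

INTERFACE

Orientations are given as a rotation vector (axis times angle).
In Python, from plant import robot, imaging gives the robot as it stands.
- The arm moves only by the shell command python3 -m inch 'ROWS' [OPENING] [FORCE]. ROWS is JSON, a list of rows, each an object of numbers: "x", "y", "z": the shift along the tool's x, y, z in mm; "twist": the turn about the tool's y in rad. In form: [{"x": .., "y": .., "z": .., "twist": ..}, ...]. A call has 1 to 12 rows; each row shifts and turns the commanded pose from where the row before left it, along the tool's axes as they then stand; what a row does not reach is not made up. A row lasts 1/10 s, in which the tool goes at most 50 mm and 8.59 degrees, less where a joint would pass 70% of its speed; a pose out of reach is approached as far as the arm can. A call with a gripper value outside its range is refused whole. OPENING is the gripper command: -1 is shut, 1 is fully open, values between are in proportion, set as the call begins (- or left out, the last holds). The fingers move at their own pace and stop on an object; FORCE is the grip in N (left out, the last holds). Time passes only in rows, so rows that do not move let the fingers close. It gives the time, the measured TCP pose, the force and the opening at its end, in the units of the state.
- robot.read_state(): the state, without advancing time (a new reading comes with each control period).
- imaging.read_camera(name): name is "side" or "top" or "wrist"; returns a dict with "color" (384x512x3 uint8, red, green, blue), "depth" (384x512 float32, m along the optical axis (not along the pixel's ray), 0 where there is no reading), "fx", "fy", "cx", "cy" (pixels), "rvec" (rotation vector, rad) and "tvec" (3), from world to camera coordinates, as OpenCV has them; the wrist camera has in their place "tool_from_camera" (4x4, takes a point from camera to tool coordinates, whose origin is the TCP and whose axes are the tool frame's). Camera axes: x right, y down, z forward; pixel columns grow to the right and rows downward; lengths in m; the calibration is good to about 2 mm. A picture is of the moment at which its call begins: read the wrist's pose just before it.
- robot.close_job(): hands the job in, once; it reports no verdict.
The state is a dict: "t": time; "q": joint angles; "dq": joint speeds; "joint_torque": joint torques, N m; "tool_pos": TCP position; "orientation": TCP orientation; "force": force on the tool from outside, world axes, zero at the start; "wrist_torque": the same for the moment, N m; "opening": finger opening in m.
Only numpy, scipy, OpenCV 4.12 (cv2) and the standard library are available. Lean on these libraries where they do the work, as an engineer would, in place of code of your own. Each camera call takes 0.05 s, during which the arm holds its last target.

## Working session

There is one attempt and no reset: what is moved stays moved. The work goes in short steps, Python scripts to look and compute and a shell command to move; the robot and the scene stay as the last step left them, time stands still between calls to the robot, and variables do not carry over. Pictures are saved under pics/ and viewed, and the job is handed in when it is done.

```bash
ls; mkdir -p pics; python3 - <<'E'
from plant import robot, imaging
import cv2
print(robot.read_state())
for n in ["side","top"]:
    c=imaging.read_camera(n)
    cv2.imwrite(f"pics/{n}0.png",c["color"][:,:,::-1])
    print(n,{k:v for k,v in c.items() if k not in("color","depth")})
E
```

```text
pics
{'t': 0.0, 'q': array([-1.31838833e+00,  1.31145943e-01,  1.48927509e+00, -3.12159750e-05,
        1.52300201e+00, -8.54280919e-02]), 'dq': array([ 1.52097800e-03, -7.88786178e-04, -2.31941276e-04, -1.59423396e-05,
        4.56199558e-04, -1.13106048e-03]), 'joint_torque': array([-7.56266381e-04, -5.59842718e+01, -4.91758382e+01,  7.68185430e-02,
        3.56842065e-02, -1.11015415e-04]), 'tool_pos': array([ 0.1988094 , -0.56586016,  0.40369854]), 'orientation': array([-1.34910698,  0.95783899, -0.95549296]), 'force': array([ 0.09602838, -0.70100505,  0.58624782]), 'wrist_torque': array([ 0.04912942, -0.02769655, -0.01548639]), 'opening': 0.09300456155840633}
side {'fx': 486.17615841401965, 'fy': 486.17615841401965, 'cx': 257.3949244039375, 'cy': 193.56964108621295, 'rvec': array([ 0.17265814, -2.84812356,  1.19465551]), 'tvec': array([ 0.55561121, -0.2025574 ,  1.18622384])}
top {'fx': 403.5951346937809, 'fy': 403.5951346937809, 'cx': 251.65804821274057, 'cy': 183.8525031788698, 'rvec': array([ 2.12992087, -2.12071593,  0.12961423]), 'tvec': array([0.44165175, 0.49518547, 0.8437012 ])}
```

View pics/side0.png

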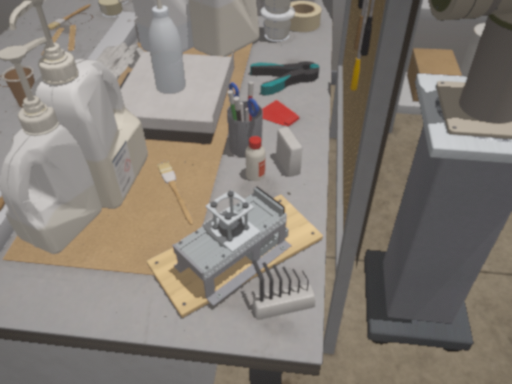

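View pics/top0.png

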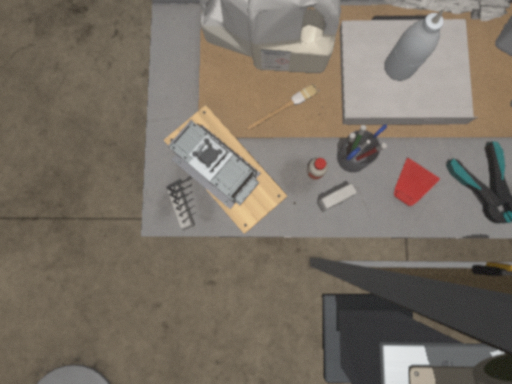

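```bash
cat > h.py <<'E'
import numpy as np, cv2
from scipy.spatial.transform import Rotation as R
from plant import robot, imaging
def pts(c):
    d=c["depth"]; v,u=np.mgrid[:d.shape[0],:d.shape[1]]
    P=np.stack([(u-c["cx"])/c["fx"]*d,(v-c["cy"])/c["fy"]*d,d],-1)
    if "rvec" in c:
        M=R.from_rotvec(c["rvec"]).as_matrix(); return (P-c["tvec"])@M
    return P
def ray(c,u,v,z):
    M=R.from_rotvec(c["rvec"]).as_matrix(); o=-M.T@c["tvec"]
    r=M.T@np.array([(u-c["cx"])/c["fx"],(v-c["cy"])/c["fy"],1]); return o+r*(z-o[2])/r[2]
E
python3 - <<'E'
from h import *
s=robot.read_state(); print(R.from_rotvec(s["orientation"]).as_matrix().round(3))
E
```

```text
[[ 0.331 -0.     0.943]
 [-0.943  0.002  0.331]
 [-0.002 -1.     0.   ]]
```

The side view shows the dispenser on its board around (232,240), with the lip at about (270,205), hex keys at (283,295), box at (288,152) and glue bottle at (256,158). In the top view the dispenser is at (215,165), the lip near (243,187), the hex keys at (181,203) and the tool panel edge at about (315,262). I'll zoom in next.

```bash
python3 - <<'E'
from h import *
for n,(a,b,c_,d) in {"top":(95,245,150,300),"side":(170,320,140,340)}.items():
    c=imaging.read_camera(n); im=c["color"][a:b,c_:d,::-1]
    im=cv2.resize(im,None,fx=4,fy=4,interpolation=cv2.INTER_CUBIC); cv2.imwrite(f"pics/{n}1.png",im)
    np.save(n+"P.npy",pts(c))
    P=pts(c)[a:b,c_:d]; print(n, np.isfinite(P).all(), c["depth"].min(),c["depth"].max())
c=imaging.read_camera("top")
M=R.from_rotvec(c["rvec"]).as_matrix(); print("top cam",-M.T@c["tvec"])
for uv in [(203,107),(166,140),(285,195),(245,230)]: print("board",ray(c,*uv,0.016).round(3))
E
```

```text
top True 0.0 2.0157692
side True 0.0 2.9401276
top cam [0.35601323 0.41398669 0.92410294]
board [0.681 0.561 0.016]
board [0.601 0.646 0.016]
board [0.473 0.369 0.016]
board [0.393 0.459 0.016]
```

View pics/top1.png

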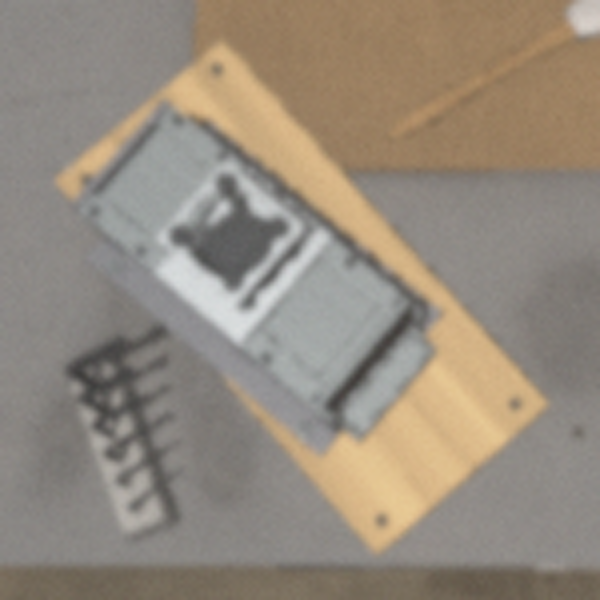

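View pics/side1.png

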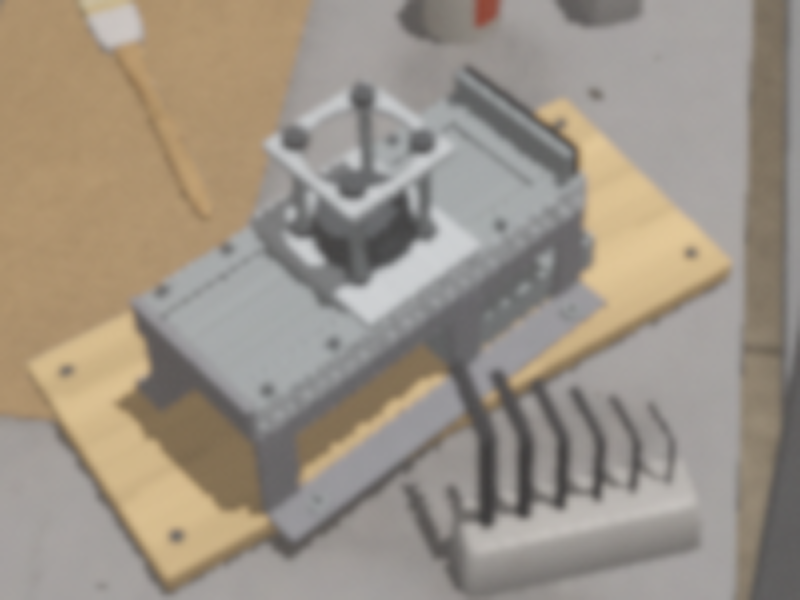

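```bash
python3 - <<'E'
from h import *
for n in ["top","side"]:
    P=np.load(n+"P.npy").reshape(-1,3)
    m=(P[:,0]>.35)&(P[:,0]<.75)&(P[:,1]>.3)&(P[:,1]<.7)&(P[:,2]>.01)&(P[:,2]<.2)
    P=P[m]; print(n,len(P),np.histogram(P[:,2],np.arange(.01,.17,.005)))
    B=P[(P[:,2]>.012)&(P[:,2]<.02)]
    r=cv2.minAreaRect((B[:,:2]*1000).astype(np.float32)); print("board",r)
    L=P[(P[:,2]>.098)&(P[:,2]<.112)&(P[:,0]<.53)&(P[:,1]<.52)]
    if len(L)>5: print("lip",len(L),L.mean(0),cv2.minAreaRect((L[:,:2]*1000).astype(np.float32)))
    G=P[(P[:,2]>.143)&(P[:,2]<.156)]
    if len(G)>5: print("ring",len(G),G.mean(0),cv2.minAreaRect((G[:,:2]*1000).astype(np.float32)))
    T=P[(P[:,2]>.08)&(P[:,2]<.095)&(P[:,0]>.42)]
    print("top",len(T),cv2.minAreaRect((T[:,:2]*1000).astype(np.float32)))
E
```

```text
top 8416 (array([1572, 2662,  236,  256,  143,   41,   18,   21,   12,   29,   32,
         53,   94,   88,  959,  887,  511,   56,  150,  224,    8,    5,
          2,    3,    3,   44,  216,   90,    1,    0,    0]), array([0.01 , 0.015, 0.02 , 0.025, 0.03 , 0.035, 0.04 , 0.045, 0.05 ,
       0.055, 0.06 , 0.065, 0.07 , 0.075, 0.08 , 0.085, 0.09 , 0.095,
       0.1  , 0.105, 0.11 , 0.115, 0.12 , 0.125, 0.13 , 0.135, 0.14 ,
       0.145, 0.15 , 0.155, 0.16 , 0.165]))
board ((549.7867431640625, 451.38067626953125), (311.5339660644531, 368.6025390625), 11.930780410766602)
lip 160 [0.48671537 0.46505517 0.10248368] ((505.7113342285156, 488.4815673828125), (72.92200469970703, 68.99223327636719), 50.9593620300293)
ring 122 [0.54068349 0.53056352 0.1463263 ] ((541.1604614257812, 529.8060302734375), (50.95882034301758, 50.54898452758789), 47.62013626098633)
top 2357 ((539.9830322265625, 462.222412109375), (322.6968994140625, 170.5914764404297), 89.83381652832031)
side 14015 (array([1095, 4190,  610,  463,  630,  166,  133,  126,  124,  201,  247,
        277,  326,  329, 1289, 1461, 1001,  200,  225,  248,   44,   33,
         35,   14,   12,   48,  339,  143,    6,    0,    0]), array([0.01 , 0.015, 0.02 , 0.025, 0.03 , 0.035, 0.04 , 0.045, 0.05 ,
       0.055, 0.06 , 0.065, 0.07 , 0.075, 0.08 , 0.085, 0.09 , 0.095,
       0.1  , 0.105, 0.11 , 0.115, 0.12 , 0.125, 0.13 , 0.135, 0.14 ,
       0.145, 0.15 , 0.155, 0.16 , 0.165]))
board ((544.9533081054688, 458.9301452636719), (312.257568359375, 380.08892822265625), 11.415074348449707)
lip 218 [0.48273095 0.46697634 0.10286006] ((488.0896911621094, 484.336181640625), (78.15432739257812, 63.87247848510742), 76.00399017333984)
ring 242 [0.53756579 0.53407113 0.14634794] ((538.476806640625, 531.2686157226562), (53.57068634033203, 53.420379638671875), 50.23470687866211)
top 3751 ((535.4814453125, 462.6192932128906), (324.1850891113281, 173.6541290283203), 88.50605773925781)
```

```bash
python3 - <<'E'
from h import *
for n in ["top","side"]:
    P=np.load(n+"P.npy").reshape(-1,3)
    o=np.array([.539,.531]); yaw=np.radians(45)
    e=np.array([np.cos(yaw),np.sin(yaw)]); f=np.array([-e[1],e[0]])
    for it in range(4):
        X=(P[:,:2]-o)@e*1000; Y=(P[:,:2]-o)@f*1000; Z=P[:,2]*1000-16
        mL=(abs(X+86)<14)&(abs(Y)<50)&(Z>84)&(Z<94)
        # lip axis
        A=P[mL,:2]; A0=np.median(A,0); d=np.linalg.svd(A-A.mean(0))[2][0]
        if d@f<0:d=-d
        ring=(np.hypot(X,Y)<50)&(Z>125)&(Z<137)
        print(n,"lip n",mL.sum(),"centre",A.mean(0).round(4),"Y range",np.percentile(Y[mL],[1,99]).round(1),"X",np.percentile(X[mL],[3,50,97]).round(1),"yaw from lip",np.degrees(np.arctan2(-d[0],d[1])).round(1))
        g=(abs(X)<95)&(abs(Y)<54)&(Z>62)&(Z<80)
        r=cv2.minAreaRect((P[g,:2]*1000).astype(np.float32)); 
        RG=P[ring,:2]; cr=cv2.minAreaRect((RG*1000).astype(np.float32))
        c=A.mean(0); rc=np.array(cr[0])/1000; v=rc-c
        print("   body rect",r,"ring",cr,"yaw lip->ring",np.degrees(np.arctan2(v[1],v[0])).round(1),"dist",np.linalg.norm(v))
        yaw=np.arctan2(v[1],v[0]); o=rc; e=np.array([np.cos(yaw),np.sin(yaw)]); f=np.array([-e[1],e[0]])
    for nm,mm in dict(hex=(abs(X)<120)&(Y>45)&(Y<150)&(Z>20),).items():
        print(nm, cv2.minAreaRect(np.stack([X,Y],1)[mm].astype(np.float32)), np.percentile(X[mm],[1,99]),np.percentile(Y[mm],[1,99]),np.percentile(Z[mm],99))
    # tallest things nearby
    for x0 in range(-220,140,40):
        print(x0,[int(np.percentile(Z[(abs(X-x0)<20)&(abs(Y-y0)<20)],99)) if ((abs(X-x0)<20)&(abs(Y-y0)<20)).sum()>5 else None for y0 in range(-280,200,40)])
E
```

```text
top lip n 143 centre [0.4858 0.464 ] Y range [-43.9  23.4] X [-90.7 -85.1 -79.9] yaw from lip 49.9
   body rect ((541.27587890625, 529.9110717773438), (183.29676818847656, 76.29539489746094), 50.18935012817383) ring ((541.2492065429688, 530.0482788085938), (52.685462951660156, 53.35084915161133), 50.116859436035156) yaw lip->ring 50.0 dist 0.0862753296507441
top lip n 143 centre [0.4858 0.464 ] Y range [-34.   33.3] X [-90.4 -86.5 -82. ] yaw from lip 49.9
   body rect ((541.27587890625, 529.9110717773438), (183.29676818847656, 76.29539489746094), 50.18935012817383) ring ((541.2492065429688, 530.0482788085938), (52.685462951660156, 53.35084915161133), 50.116859436035156) yaw lip->ring 50.0 dist 0.0862753296507441
top lip n 143 centre [0.4858 0.464 ] Y range [-34.   33.3] X [-90.4 -86.5 -82. ] yaw from lip 49.9
   body rect ((541.27587890625, 529.9110717773438), (183.29676818847656, 76.29539489746094), 50.18935012817383) ring ((541.2492065429688, 530.0482788085938), (52.685462951660156, 53.35084915161133), 50.116859436035156) yaw lip->ring 50.0 dist 0.0862753296507441
top lip n 143 cen
[... 2489 characters left out ...]
x ((-8.480997085571289, 109.17163848876953), (37.80054473876953, 82.7721939086914), 63.23041534423828) [-39.97938968  32.42991599] [ 76.91066823 141.83808799] 78.22486463643095
-220 [130, 135, 131, 127, 58, 58, -12, -12, -13, None, None, None]
-180 [91, 133, 134, 80, 80, -12, 2, 2, -12, -12, None, None]
-140 [75, 75, -10, -12, -12, None, 3, 3, 3, 2, -13, None]
-100 [73, -9, -9, -10, -12, None, 89, 90, 88, 2, -12, None]
-60 [0, 0, -9, -9, -10, None, 79, 73, 73, 0, 44, 15]
-20 [12, 0, 0, 0, 0, None, 132, 133, 129, 64, 64, 34]
20 [242, -9, -9, -6, -1, None, 132, 133, 130, 78, 75, -12]
60 [287, 216, -9, -9, -9, 2, 74, 70, 74, -12, 12, -12]
100 [387, 242, -9, -9, -9, 2, 75, 75, 74, -12, -12, -13]
```

```bash
python3 -m inch '[{"y":-20},{"y":-30},{"y":-40},{"y":-40},{"y":-40,"twist":0.05},{"y":-30,"twist":0.1},{"twist":0.1},{"twist":0.08}]' -1 ; python3 -c "
from plant import robot;s=robot.read_state();print(s)"
```

```text
{'t': 0.25, 'q': array([-1.31840827e+00,  1.30764787e-01,  1.48867717e+00, -2.38140659e-05,
        1.52299401e+00, -8.53801979e-02]), 'dq': array([-0.00233232, -0.00267049, -0.00284978,  0.00037346, -0.00099976,
        0.00295603]), 'joint_torque': array([-3.97799886e-04, -5.59290147e+01, -4.91399074e+01,  7.67190219e-02,
        3.05980223e-02, -8.98962321e-05]), 'tool_pos': array([ 0.19883351, -0.56599571,  0.40425486]), 'orientation': array([-1.34973055,  0.95735224, -0.95626117]), 'force': array([ 0.20369001, -0.03813959, -0.59774341]), 'wrist_torque': array([-0.04502394,  0.01630121, -0.0307278 ]), 'opening': 0.09306207602106664}$[0]: bad value
```

```bash
python3 - <<'E'
from h import *
c=imaging.read_camera("side"); cv2.imwrite("pics/side2.png",c["color"][:,:,::-1])
c=imaging.read_camera("top"); cv2.imwrite("pics/top2.png",c["color"][:,:,::-1])
E
```

```text
(no output)
```

View pics/side2.png

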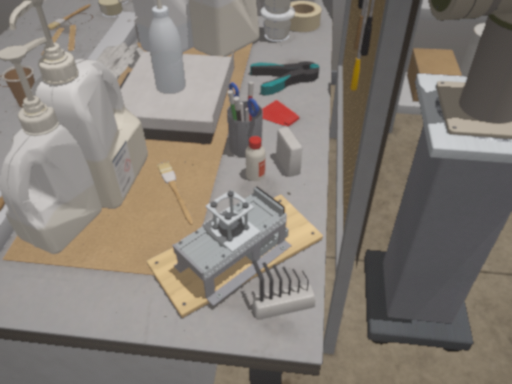

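View pics/top2.png

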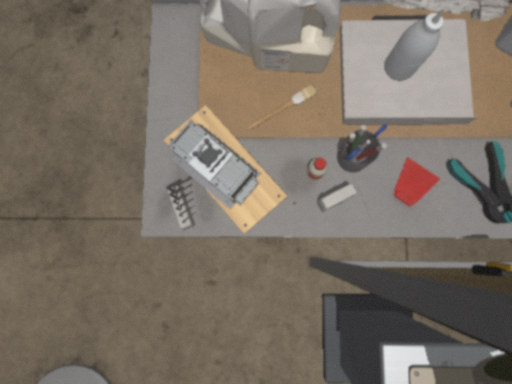

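Nothing has moved yet. The rows seem to need all four keys, so I'll send them in full.

```bash
python3 -m inch '[{"x":0,"y":-20,"z":0,"twist":0},{"x":0,"y":-30,"z":0,"twist":0},{"x":0,"y":-40,"z":0,"twist":0.05},{"x":0,"y":-40,"z":0,"twist":0.1},{"x":0,"y":-40,"z":0,"twist":0.1},{"x":0,"y":-30,"z":0,"twist":0.08}]' -1 ; python3 -c "
from plant import robot;s=robot.read_state();print(s['q'],s['tool_pos'],s['t'])"
```

```text
t: 0.95
tool_pos: [0.1988, -0.5657, 0.608]
orientation: [-1.212, 1.205, -1.209]
force: [0.4, 0.0, 0.4]
opening: 0.0494
[-1.31838102e+00  1.41897580e-01  1.10848933e+00  1.43353848e-05
  1.88833571e+00  2.48640582e-01] [ 0.19877305 -0.56566739  0.60796534] 0.95
```

```bash
python3 -m inch '[{"x":-20,"y":0,"z":0,"twist":0},{"x":-40,"y":0,"z":0,"twist":0},{"x":-40,"y":0,"z":0,"twist":0},{"x":-40,"y":0,"z":0,"twist":0},{"x":-20,"y":0,"z":0,"twist":0}]'; python3 - <<'E'
from plant import robot
import numpy as np
from scipy.optimize import least_squares
s=robot.read_state();print(s['q'],s['tool_pos'],s['t'])
D=[([.1308,1.4887],[.19883,-.56600,.40425]),([.14190,1.10849],[.19877,-.56567,.60797]),(s['q'][1:3],s['tool_pos'])]
def f(p):
    a1,a2,a3,g,h=p; o=[]
    for (q2,q3),t in D:
        o+= [a1+a2*np.sin(q2)+a3*np.sin(q2+q3+g)-np.hypot(t[0],t[1]), h+a2*np.cos(q2)+a3*np.cos(q2+q3+g)-t[2]]
    return o
r=least_squares(f,[.1,.4,.45,0,.2]);print(r.x,r.fun)
np.save("kin.npy",r.x)
E
```

```text
t: 1.45
tool_pos: [0.1975, -0.4036, 0.6055]
orientation: [-1.214, 1.202, -1.204]
force: [0.3, -0.3, -0.4]
opening: 0.0095
[-1.22989974e+00 -2.65927882e-01  1.50373142e+00  2.69913380e-04
  1.90233850e+00  3.32425516e-01] [ 0.19754984 -0.40358974  0.60554424] 1.45
[0.00264588 0.36800443 0.55665429 0.11442478 0.1297937 ] [ 8.21381293e-08  6.33981236e-07  1.07301458e-06 -1.92395300e-05
 -1.15515271e-06  1.86055487e-05]
```

```bash
cat >> h.py <<'E'
KP=np.array([0.00264588,0.36800443,0.55665429,0.11442478,0.1297937])
E
python3 - <<'E'
from h import *
a1,a2,a3,g,h=KP
q2,q3=np.meshgrid(np.linspace(-.86,2.2,600),np.linspace(.05,2.47,600)); s=q2+q3
ok=(np.pi-s<2.7)&(np.pi-s>0.03)
r=a1+a2*np.sin(q2)+a3*np.sin(s+g); z=h+a2*np.cos(q2)+a3*np.cos(s+g)
for zz in np.arange(.2,1.15,.05):
    m=ok&(abs(z-zz)<.005)&(r>0)
    if m.any(): print(round(zz,2),r[m].min().round(3),r[m].max().round(3))
E
```

```text
0.2 0.306 0.922
0.25 0.289 0.917
0.3 0.275 0.909
0.35 0.28 0.898
0.4 0.279 0.885
0.45 0.274 0.869
0.5 0.264 0.848
0.55 0.249 0.824
0.6 0.229 0.797
0.65 0.202 0.766
0.7 0.169 0.73
0.75 0.126 0.688
0.8 0.071 0.64
0.85 0.023 0.584
0.9 0.074 0.515
0.95 0.165 0.429
```

```bash
python3 - <<'E'
from h import *
c=imaging.read_camera("wrist"); print(c["tool_from_camera"].round(3)); cv2.imwrite("pics/w0.png",c["color"][:,:,::-1])
s=robot.read_state(); print(s["tool_pos"],R.from_rotvec(s["orientation"]).as_matrix().round(3))
d=c["depth"]; T=c["tool_from_camera"]; P=pts(c).reshape(-1,3)@T[:3,:3].T+T[:3,3]
W=P@R.from_rotvec(s["orientation"]).as_matrix().T+s["tool_pos"]; W=W.reshape(384,512,3)
for v in range(20,384,60): print([tuple(W[v,u].round(2)) for u in range(20,512,90)])
E
```

```text
[[ 1.    -0.001  0.    -0.001]
 [-0.    -0.246  0.969  0.02 ]
 [-0.    -0.969 -0.246  0.069]
 [ 0.     0.     0.     1.   ]]
[ 0.19766963 -0.40230631  0.6063671 ] [[ 0.009  0.001  1.   ]
 [-1.    -0.002  0.009]
 [ 0.002 -1.     0.001]]
[(np.float64(0.29), np.float64(-0.33), np.float64(0.48)), (np.float64(0.29), np.float64(-0.36), np.float64(0.48)), (np.float64(0.29), np.float64(-0.39), np.float64(0.48)), (np.float64(0.29), np.float64(-0.41), np.float64(0.48)), (np.float64(0.27), np.float64(-0.4), np.float64(0.59)), (np.float64(0.27), np.float64(-0.4), np.float64(0.59))]
[(np.float64(0.29), np.float64(-0.18), np.float64(0.25)), (np.float64(0.29), np.float64(-0.27), np.float64(0.26)), (np.float64(0.29), np.float64(-0.35), np.float64(0.27)), (np.float64(0.28), np.float64(-0.42), np.float64(0.41)), (np.float64(0.27), np.float64(-0.4), np.float64(0.59)), (np.float64(0.27), np.float64(-0.4), np.float64(0.59))]
[(np.float64(0.26), np.float64(-0.35), np.float64(0.51)), (np.float64(0.26), np.float64(-0.37), np.float64(0.51)), (np.float64(0.26), np.float64(-0.39), np.float64(0.51)), (np.float6
[... 825 characters left out ...]
loat64(-0.56))]
[(np.float64(-0.14), np.float64(0.06), np.float64(0.0)), (np.float64(0.23), np.float64(-0.37), np.float64(0.53)), (np.float64(0.23), np.float64(-0.39), np.float64(0.53)), (np.float64(0.23), np.float64(-0.41), np.float64(0.53)), (np.float64(0.23), np.float64(-0.43), np.float64(0.53)), (np.float64(-0.48), np.float64(-1.2), np.float64(-0.5))]
[(np.float64(0.22), np.float64(-0.36), np.float64(0.54)), (np.float64(0.22), np.float64(-0.38), np.float64(0.54)), (np.float64(0.22), np.float64(-0.39), np.float64(0.54)), (np.float64(0.22), np.float64(-0.41), np.float64(0.54)), (np.float64(0.22), np.float64(-0.42), np.float64(0.54)), (np.float64(0.22), np.float64(-0.44), np.float64(0.54))]
```

View pics/w0.png

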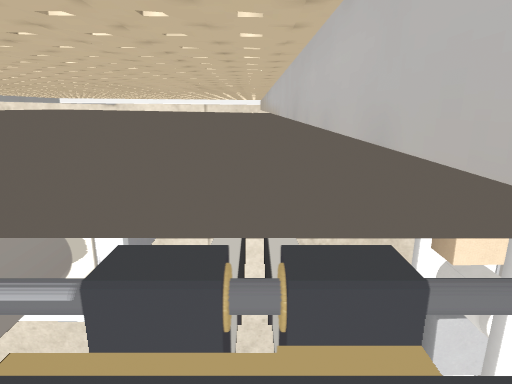

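The wrist camera shows the pegboard panel ahead of the tool at x≈0.29 (upper part of the image) and the nearly shut fingers (about 240 to 280, 300). The camera itself sits at x≈0.27, so I'll back off and rise before crossing.

```bash
python3 -m inch '[{"x":0,"y":-20,"z":-10,"twist":0},{"x":-20,"y":-35,"z":-18,"twist":0},{"x":-30,"y":-35,"z":0,"twist":0},{"x":-30,"y":-35,"z":0,"twist":0},{"x":-30,"y":0,"z":0,"twist":0},{"x":-30,"y":0,"z":0,"twist":0},{"x":-30,"y":0,"z":0,"twist":0},{"x":-30,"y":0,"z":0,"twist":0}]'; python3 -c "
from plant import robot;s=robot.read_state();print(s['q'],s['tool_pos'],s['t'])"
```

```text
t: 2.3
tool_pos: [0.1678, -0.2053, 0.73]
orientation: [-1.213, 1.203, -1.204]
force: [-0.6, 0.8, -0.4]
opening: 0.0005
[-1.07981636e+00 -6.03621588e-01  1.49599500e+00  4.61617710e-05
  2.24845763e+00  4.83713132e-01] [ 0.16781579 -0.2052747   0.72995315] 2.3
```

```bash
python3 -m inch '[{"x":-25,"y":0,"z":0,"twist":0},{"x":-25,"y":0,"z":0,"twist":0},{"x":-22,"y":0,"z":0,"twist":0},{"x":-20,"y":0,"z":0,"twist":0},{"x":-20,"y":0,"z":0,"twist":0},{"x":-20,"y":0,"z":0,"twist":0},{"x":-20,"y":0,"z":0,"twist":0},{"x":-20,"y":0,"z":0,"twist":0},{"x":-20,"y":0,"z":0,"twist":0},{"x":-22,"y":0,"z":0,"twist":0},{"x":-25,"y":0,"z":0,"twist":0},{"x":-25,"y":0,"z":0,"twist":0}]'; python3 -c "
from plant import robot;s=robot.read_state();print(s['q'],s['tool_pos'],s['t'])"
```

```text
t: 3.5
tool_pos: [0.1656, 0.0585, 0.73]
orientation: [-1.211, 1.203, -1.205]
force: [1.2, -0.5, 0.3]
opening: 0.0003
[ 4.38981250e-02 -8.07718980e-01  1.59209298e+00 -5.93616194e-05
  2.35592271e+00  1.60784078e+00] [0.16560071 0.05851556 0.73004647] 3.5
```

```bash
python3 -m inch '[{"x":-28,"y":0,"z":0,"twist":0},{"x":-30,"y":0,"z":0,"twist":0},{"x":-30,"y":0,"z":0,"twist":0},{"x":-35,"y":0,"z":0,"twist":0},{"x":-40,"y":0,"z":0,"twist":0},{"x":-40,"y":0,"z":0,"twist":0},{"x":-40,"y":0,"z":0,"twist":0},{"x":-40,"y":0,"z":0,"twist":0},{"x":-20,"y":0,"z":0,"twist":0}]'; python3 - <<'E'
from h import *
from scipy.optimize import least_squares
s=robot.read_state();print(s['q'],s['tool_pos'],s['t'])
D=[([-1.31840827,.1308,1.4887],[.19883,-.56600,.40425]),([-1.31838102,.14190,1.10849],[.19877,-.56567,.60797]),([-1.2299,-.26593,1.50373],[.19755,-.40359,.60554]),
([-1.07981636e+00,-6.03621588e-01,1.49599500e+00],[0.16781579,-0.2052747,0.72995315]),([4.38981250e-02,-8.07718980e-01,1.59209298e+00],[0.16560071,0.05851556,0.73004647]),(s['q'][:3],s['tool_pos'])]
def f(p):
    a1,a2,a3,g,h,d=p; o=[]
    for (q1,q2,q3),t in D:
        r=a1+a2*np.sin(q2)+a3*np.sin(q2+q3+g)
        o+= [r*np.cos(q1)-d*np.sin(q1)-t[0],r*np.sin(q1)+d*np.cos(q1)-t[1], h+a2*np.cos(q2)+a3*np.cos(q2+q3+g)-t[2]]
    return o
r=least_squares(f,[.1,.4,.45,0,.2,.05]);print(r.x,np.array(r.fun).round(4))
for n in ("top","side"):
    c=imaging.read_camera(n); cv2.imwrite(f"pics/{n}3.png",c["color"][:,:,::-1])
E
```

```text
t: 4.4
tool_pos: [0.1635, 0.3637, 0.7285]
orientation: [-1.216, 1.202, -1.203]
force: [-0.5, 0.2, -0.3]
opening: 0.0004
[ 1.01939012e+00 -2.82913635e-01  1.28268627e+00  2.71708684e-04
  2.14375859e+00  2.58060456e+00] [0.16354244 0.36371932 0.72845234] 4.4
[5.92615165e-05 3.69527507e-01 5.56796367e-01 1.11923937e-01
 1.26910096e-01 5.12135886e-02] [ 0.0001 -0.0002 -0.     -0.0001  0.0003 -0.     -0.0001  0.0002  0.
 -0.      0.      0.     -0.0001  0.     -0.      0.0003  0.0005  0.    ]
```

View pics/top3.png

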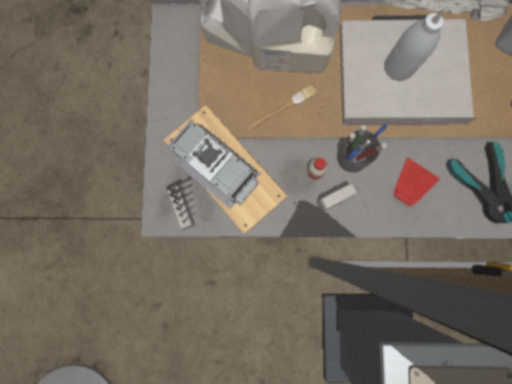

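View pics/side3.png

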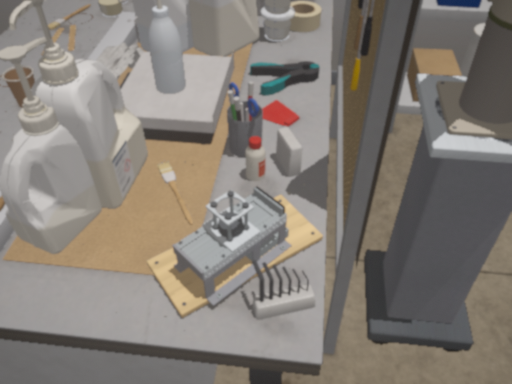

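Now I'm past the panel edge. The camera views show an unchanged scene, with only the arm's shadow near (320,225) in the top view. Next I'll turn the tool so the jaws lie along the lip.

```bash
python3 -m inch '[{"x":0,"y":0,"z":0,"twist":-0.1},{"x":0,"y":0,"z":0,"twist":-0.145},{"x":0,"y":0,"z":0,"twist":-0.145},{"x":0,"y":0,"z":0,"twist":-0.145},{"x":0,"y":0,"z":0,"twist":-0.145},{"x":0,"y":0,"z":0,"twist":-0.145},{"x":0,"y":0,"z":0,"twist":-0.05},{"x":0,"y":0,"z":0,"twist":0}]'; cat >> h.py <<'E'
O=np.array([.540,.530]); YAW=np.radians(50)
def where(goal=None):
    "disp-frame position (mm) of the fingertips, jaw angle; optional goal (disp mm) -> tool shifts mm"
    s=robot.read_state(); M=R.from_rotvec(s["orientation"]).as_matrix()
    tip=s["tool_pos"]+.186*M[:,1]
    e=np.array([np.cos(YAW),np.sin(YAW)]); f=np.array([-e[1],e[0]])
    d=tip[:2]-O; p=np.array([d@e*1000,d@f*1000,tip[2]*1000-16])
    print("t",round(s["t"],2),"tcp",s["tool_pos"].round(4),"tip disp",p.round(1),"toolx deg",np.degrees(np.arctan2(M[1,0],M[0,0])).round(2),"down",M[:,1].round(4),"F",s["force"].round(1),"op",round(s["opening"],4))
    if goal is not None:
        g=np.append(O+goal[0]/1000*e+goal[1]/1000*f,(goal[2]+16)/1000)
        print("   shift tool x,y,z mm",(M.T@(g-tip)*1000).round(1))
E
python3 -c "
from h import *
where((-62,8,260))"
```

```text
t: 5.3
tool_pos: [0.1638, 0.3598, 0.7303]
orientation: [-1.502, 0.538, -0.539]
force: [-0.3, 0.0, 0.2]
opening: 0.0002
t 5.3 tcp [0.1638 0.3598 0.7303] tip disp [-372.   178.8  528.3] toolx deg -39.42 down [ 7.e-04  9.e-04 -1.e+00] F [-0.3  0.   0.2] op 0.0002
   shift tool x,y,z mm [173.9 268.7 308. ]
```

```bash
python3 -m inch '[{"x":8,"y":12,"z":14,"twist":0.01},{"x":16,"y":24,"z":28,"twist":0},{"x":16,"y":24,"z":28,"twist":0},{"x":16,"y":24,"z":28,"twist":0},{"x":16,"y":24,"z":28,"twist":0},{"x":16,"y":24,"z":28,"twist":0},{"x":16,"y":24,"z":28,"twist":0},{"x":16,"y":24,"z":28,"twist":0},{"x":16,"y":24,"z":28,"twist":0},{"x":16,"y":24,"z":28,"twist":0},{"x":16,"y":24,"z":28,"twist":0},{"x":6,"y":12,"z":14,"twist":0}]'; python3 - <<'E'
from h import *
where((-62,8,110))
s=robot.read_state()
c=imaging.read_camera("wrist"); cv2.imwrite("pics/w1.png",c["color"][:,:,::-1])
c2=imaging.read_camera("top"); cv2.imwrite("pics/top4.png",c2["color"][:,:,::-1])
c2=imaging.read_camera("side"); cv2.imwrite("pics/side4.png",c2["color"][:,:,::-1])
T=c["tool_from_camera"]; P=pts(c).reshape(-1,3)@T[:3,:3].T+T[:3,3]
W=P@R.from_rotvec(s["orientation"]).as_matrix().T+s["tool_pos"]; W=W[c["depth"].ravel()>.05]
e=np.array([np.cos(YAW),np.sin(YAW)]); f=np.array([-e[1],e[0]])
X=(W[:,:2]-O)@e*1000; Y=(W[:,:2]-O)@f*1000; Z=W[:,2]*1000-16
m=(abs(X+86)<25)&(abs(Y)<60)&(Z>83)&(Z<96)
print("lip",m.sum(),np.percentile(X[m],[2,50,98]).round(1),np.percentile(Y[m],[1,99]).round(1),np.median(Z[m]))
m=(np.hypot(X,Y)<60)&(Z>122)&(Z<138); print("ring",m.sum(), cv2.minAreaRect(np.stack([X,Y],1)[m].astype(np.float32)) if m.any() else 0)
m=(abs(X+55)<18)&(abs(Y)<60)&(Z>50)&(Z<95); print("slide/rails Z", np.percentile(Z[m],[5,50,95]) if m.any() else 0)
E
```

```text
t: 6.5
tool_pos: [0.4979, 0.4839, 0.4599]
orientation: [-1.505, 0.551, -0.548]
force: [-0.4, -0.3, 0.6]
opening: 0.0006
t 6.5 tcp [0.4979 0.4839 0.4599] tip disp [-63.4   2.7 257.9] toolx deg -40.22 down [-0.0038 -0.004  -1.    ] F [-0.4 -0.3  0.6] op 0.0006
   shift tool x,y,z mm [ -5.3 147.9   2.2]
lip 594 [-88.3 -84.  -80.1] [-35.4  32.1] 86.91652180052027
ring 1886 ((1.9634246826171875, -1.5983104705810547), (53.425086975097656, 52.75419998168945), 89.79623413085938)
slide/rails Z [66.29391543 68.00186472 72.238632  ]
```

View pics/w1.png

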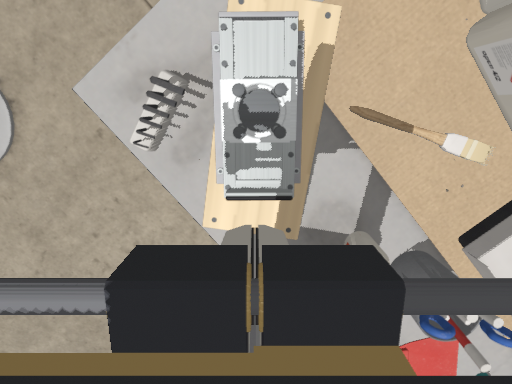

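View pics/side4.png

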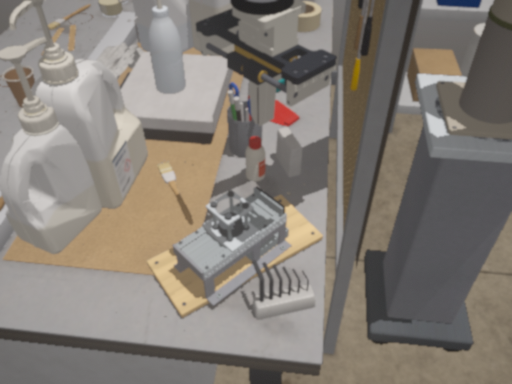

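View pics/top4.png

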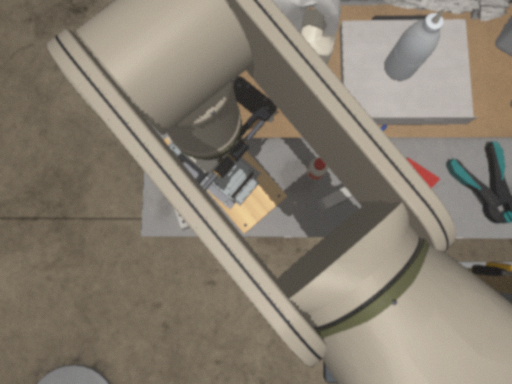

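The wrist view shows the dispenser straight ahead, with the lip's dark front edge at about (258,196), the ring at (260,108) and the fingertips at (255,240). In the side view the gripper hangs above the lip. The top view shows a broad forked forearm passing near the panel edge, so I'll check that clearance before going lower.

```bash
python3 - <<'E'
from h import *
s=robot.read_state(); q1=s["q"][0]; print("q",s["q"].round(3))
a=np.array([np.cos(q1),np.sin(q1)]); b=np.array([-a[1],a[0]])
for n in ("top","side"):
    c=imaging.read_camera(n); W=pts(c).reshape(-1,3)[c["depth"].ravel()>.03]
    W=W[(W[:,2]>.45)&(np.hypot(W[:,0],W[:,1])<.9)]
    u=W[:,:2]@a; v=W[:,:2]@b
    for k in np.arange(.05,.8,.05):
        m=(abs(u-k)<.025)
        if m.sum()>20: print(n,round(k,2),m.sum(),"lat",np.percentile(v[m],[1,99]).round(3),"z",np.percentile(W[m,2],[1,99]).round(3))
    E=np.array([.29,.18])
print("edge now",E@a,E@b)
E
```

```text
q [ 0.699  0.376  1.098 -0.     1.672  1.4  ]
top 0.35 79 lat [-0.064 -0.042] z [0.498 0.569]
top 0.4 3025 lat [-0.001  0.06 ] z [0.674 0.691]
top 0.45 16029 lat [-0.005  0.11 ] z [0.656 0.689]
top 0.5 17149 lat [-0.01   0.114] z [0.596 0.684]
top 0.55 8162 lat [-0.011  0.115] z [0.598 0.69 ]
top 0.6 8091 lat [-0.011  0.115] z [0.602 0.696]
top 0.65 19706 lat [-0.009  0.114] z [0.484 0.701]
top 0.7 8204 lat [0.023 0.116] z [0.516 0.703]
top 0.75 108 lat [0.064 0.114] z [0.642 0.691]
side 0.65 95 lat [0.083 0.093] z [0.45  0.457]
side 0.7 739 lat [0.062 0.098] z [0.45  0.463]
side 0.75 63 lat [0.045 0.069] z [0.451 0.462]
edge now 0.33779809518190573 -0.04891264551704558
```

```bash
python3 -m inch '[{"x":-3,"y":15,"z":3,"twist":0},{"x":0,"y":25,"z":0,"twist":0},{"x":0,"y":30,"z":0,"twist":0},{"x":0,"y":30,"z":0,"twist":0},{"x":0,"y":25,"z":0,"twist":0},{"x":0,"y":15,"z":0,"twist":0},{"x":0,"y":8,"z":0,"twist":0},{"x":0,"y":0,"z":0,"twist":0}]'; python3 - <<'E'
from h import *
where((-60,6,77)); print(robot.read_state()["q"].round(3))
c2=imaging.read_camera("side"); im=c2["color"][80:300,140:400,::-1]; cv2.imwrite("pics/side5.png",cv2.resize(im,None,fx=3,fy=2.7,interpolation=cv2.INTER_CUBIC))
E
```

```text
t: 7.55
tool_pos: [0.4941, 0.4892, 0.3172]
orientation: [-1.502, 0.546, -0.546]
force: [-0.1, 0.1, -0.1]
opening: 0.0007
t 7.55 tcp [0.4941 0.4892 0.3172] tip disp [-61.    9.  115.2] toolx deg -39.98 down [-7.e-04 -5.e-04 -1.e+00] F [-0.1  0.1 -0.1] op 0.0007
   shift tool x,y,z mm [ 3.  38.2  1. ]
[0.707 0.436 1.286 0.    1.42  1.404]
```

View pics/side5.png

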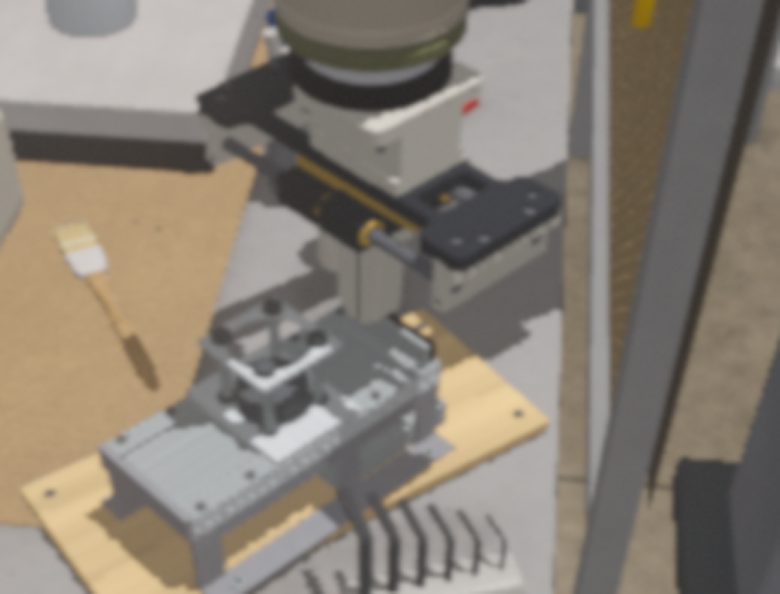

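The side view shows the closed fingertips at about (370,310), above the gap between the gate plate and the lip at (415,335). I'll lower them.

```bash
python3 -m inch '[{"x":2,"y":6,"z":1,"twist":0},{"x":0,"y":9,"z":0,"twist":0},{"x":0,"y":9,"z":0,"twist":0},{"x":0,"y":8,"z":0,"twist":0},{"x":0,"y":5,"z":0,"twist":0},{"x":0,"y":0,"z":0,"twist":0},{"x":0,"y":0,"z":0,"twist":0}]'; python3 - <<'E'
from h import *
where((-72,6,77))
c2=imaging.read_camera("side"); im=c2["color"][80:300,140:400,::-1]; cv2.imwrite("pics/side6.png",cv2.resize(im,None,fx=3,fy=2.7,interpolation=cv2.INTER_CUBIC))
E
```

```text
t: 8.3
tool_pos: [0.4966, 0.4887, 0.2806]
orientation: [-1.501, 0.546, -0.546]
force: [-1.0, 0.2, 0.6]
opening: 0.0005
t 8.3 tcp [0.4966 0.4887 0.2806] tip disp [-59.6   6.7  78.6] toolx deg -39.99 down [-2.e-04 -1.e-04 -1.e+00] F [-1.   0.2  0.6] op 0.0005
   shift tool x,y,z mm [  0.7   1.6 -12.4]
```

View pics/side6.png

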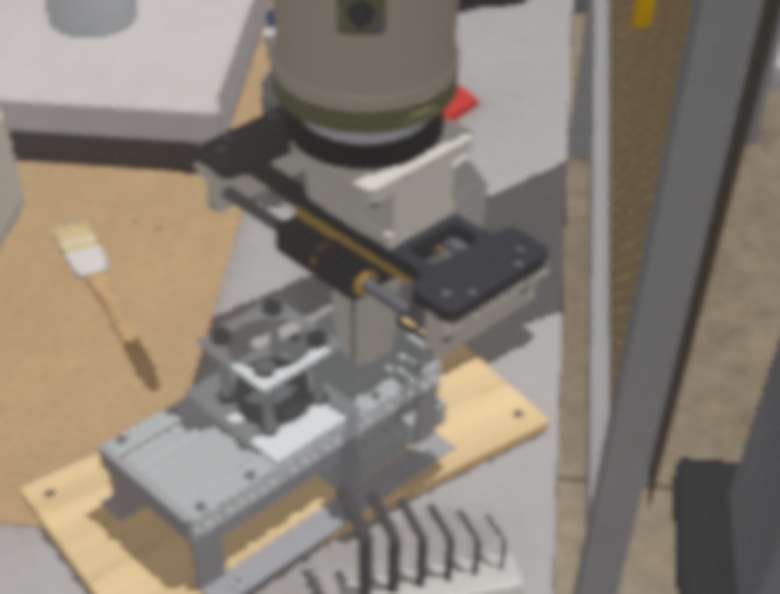

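```bash
python3 -m inch '[{"x":0,"y":1,"z":-4,"twist":0},{"x":0,"y":0,"z":-4,"twist":0},{"x":0,"y":0,"z":-3,"twist":0},{"x":0,"y":0,"z":-2,"twist":0},{"x":0,"y":0,"z":-2,"twist":0}]'; python3 -c "
from h import *
where()"; python3 -m inch '[{"x":0,"y":0,"z":-3,"twist":0},{"x":0,"y":0,"z":-3,"twist":0},{"x":0,"y":0,"z":-3,"twist":0}]'; python3 -c "
from h import *
where()"
```

```text
t: 8.85
tool_pos: [0.487, 0.4771, 0.28]
orientation: [-1.5, 0.546, -0.546]
force: [0.6, 1.5, -1.3]
opening: -0.0
t 8.85 tcp [0.487  0.4771 0.28  ] tip disp [-74.4   6.6  78. ] toolx deg -39.99 down [ 6.e-04  6.e-04 -1.e+00] F [ 0.6  1.5 -1.3] op -0.0
t: 9.15
tool_pos: [0.4812, 0.4703, 0.2799]
orientation: [-1.5, 0.546, -0.546]
force: [3.6, 3.6, -1.8]
opening: 0.0006
t 9.15 tcp [0.4812 0.4703 0.2799] tip disp [-83.3   6.6  77.9] toolx deg -39.99 down [ 7.e-04  8.e-04 -1.e+00] F [ 3.6  3.6 -1.8] op 0.0006
```

```bash
python3 -m inch '[{"x":0,"y":0,"z":-4,"twist":0},{"x":0,"y":0,"z":-5,"twist":0},{"x":0,"y":0,"z":-5,"twist":0},{"x":0,"y":0,"z":-5,"twist":0},{"x":0,"y":0,"z":-5,"twist":0},{"x":0,"y":0,"z":-5,"twist":0},{"x":0,"y":0,"z":-5,"twist":0},{"x":0,"y":0,"z":-4,"twist":0},{"x":0,"y":0,"z":-3,"twist":0},{"x":0,"y":0,"z":0,"twist":0}]'; python3 - <<'E'
from h import *
where()
c2=imaging.read_camera("side"); im=c2["color"][80:300,140:400,::-1]; cv2.imwrite("pics/side7.png",cv2.resize(im,None,fx=3,fy=2.7,interpolation=cv2.INTER_CUBIC))
E
```

```text
t: 10.15
tool_pos: [0.4545, 0.4385, 0.2796]
orientation: [-1.502, 0.547, -0.546]
force: [0.2, 0.1, 0.1]
opening: 0.0006
t 10.15 tcp [0.4545 0.4385 0.2796] tip disp [-125.3    6.7   77.6] toolx deg -39.99 down [-8.e-04 -7.e-04 -1.e+00] F [0.2 0.1 0.1] op 0.0006
```

View pics/side7.png

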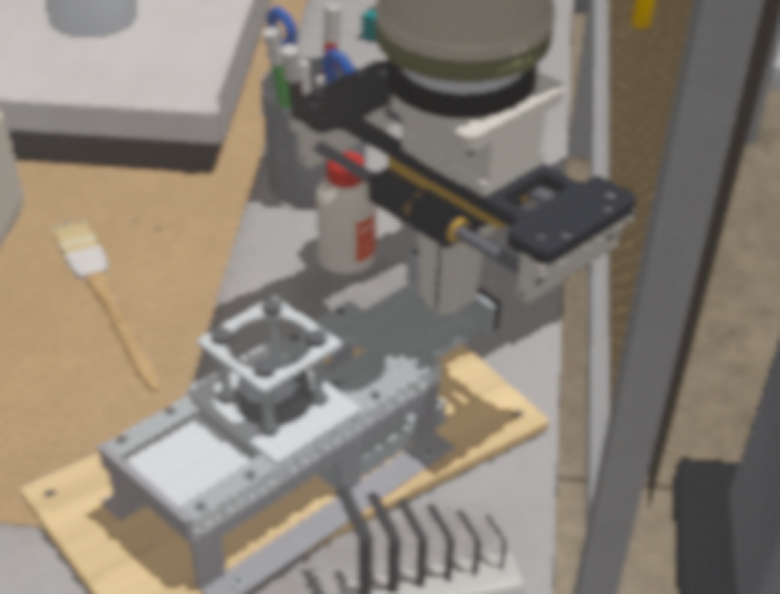

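The slide is out by about 51 mm, and the pocket shows at (360,370) beyond the gate. I'll inch on towards the stop.

```bash
python3 -m inch '[{"x":0,"y":0,"z":-2,"twist":0},{"x":0,"y":0,"z":-2,"twist":0},{"x":0,"y":0,"z":-1.5,"twist":0},{"x":0,"y":0,"z":-1,"twist":0},{"x":0,"y":0,"z":0,"twist":0}]'; python3 -c "
from h import *
where()";  python3 -m inch '[{"x":0,"y":0,"z":-1,"twist":0},{"x":0,"y":0,"z":0,"twist":0}]'; python3 -c "
from h import *
where()"
```

```text
t: 10.7
tool_pos: [0.4505, 0.4337, 0.2795]
orientation: [-1.502, 0.546, -0.546]
force: [0.5, 0.3, -0.8]
opening: 0.0004
t 10.7 tcp [0.4505 0.4337 0.2795] tip disp [-131.4    6.7   77.5] toolx deg -39.99 down [-6.e-04 -5.e-04 -1.e+00] F [ 0.5  0.3 -0.8] op 0.0004
t: 10.9
tool_pos: [0.45, 0.4332, 0.2797]
orientation: [-1.501, 0.546, -0.546]
force: [1.4, 2.8, -2.3]
opening: 0.0006
t 10.9 tcp [0.45   0.4332 0.2797] tip disp [-132.     6.7   77.7] toolx deg -39.99 down [ 1.e-04  2.e-04 -1.e+00] F [ 1.4  2.8 -2.3] op 0.0006
```

```bash
python3 -m inch '[{"x":0,"y":0,"z":-1,"twist":0},{"x":0,"y":0,"z":0,"twist":0}]'; python3 -c "
from h import *
where()"; python3 -m inch '[{"x":0,"y":0,"z":-1,"twist":0},{"x":0,"y":0,"z":0,"twist":0}]'; python3 - <<'E'
from h import *
where()
c2=imaging.read_camera("side"); im=c2["color"][160:290,180:340,::-1]; cv2.imwrite("pics/side8.png",cv2.resize(im,None,fx=4.5,fy=4.5,interpolation=cv2.INTER_CUBIC))
E
```

```text
t: 11.1
tool_pos: [0.4497, 0.4328, 0.2797]
orientation: [-1.499, 0.545, -0.547]
force: [4.9, 6.6, -5.7]
opening: 0.0003
t 11.1 tcp [0.4497 0.4328 0.2797] tip disp [-132.     6.7   77.7] toolx deg -39.99 down [ 0.0015  0.0018 -1.    ] F [ 4.9  6.6 -5.7] op 0.0003
t: 11.3
tool_pos: [0.4494, 0.4325, 0.2798]
orientation: [-1.497, 0.545, -0.547]
force: [8.3, 9.8, -8.6]
opening: 0.0007
t 11.3 tcp [0.4494 0.4325 0.2798] tip disp [-132.1    6.7   77.8] toolx deg -39.99 down [ 0.0029  0.0034 -1.    ] F [ 8.3  9.8 -8.6] op 0.0007
```

View pics/side8.png

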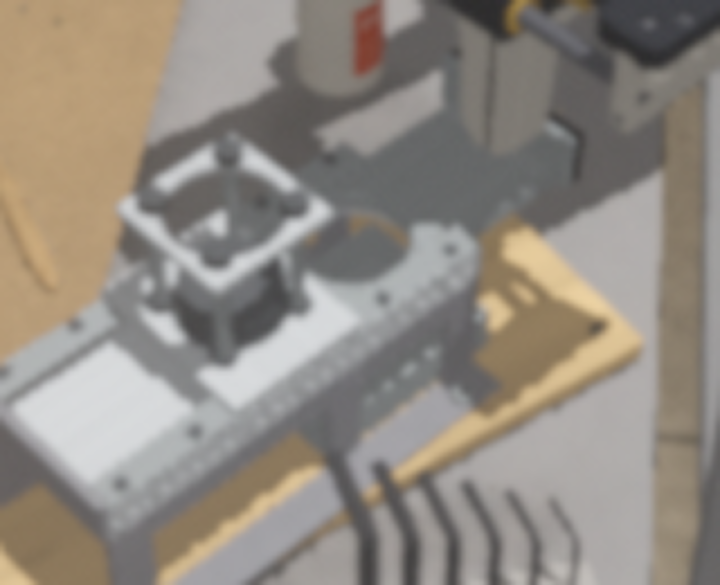

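The tip stays at −132 mm while the force climbs to about 13 N, so the slide is at its stop. The pocket at (370,240) is empty: I see the tan board and tray floor through it. I'll back off, lift over the lip and go round to its front.

```bash
python3 -m inch '[{"x":0,"y":0,"z":3,"twist":0},{"x":0,"y":0,"z":4,"twist":0},{"x":0,"y":-5,"z":2,"twist":0},{"x":0,"y":-10,"z":0,"twist":0},{"x":0,"y":-10,"z":0,"twist":0},{"x":0,"y":-8,"z":0,"twist":0},{"x":0,"y":0,"z":0,"twist":0}]'; python3 -c "
from h import *
where((-174,8,106))"
```

```text
t: 12.05
tool_pos: [0.4551, 0.4389, 0.3154]
orientation: [-1.498, 0.544, -0.547]
force: [0.9, 0.9, 0.0]
opening: 0.0004
t 12.05 tcp [0.4551 0.4389 0.3154] tip disp [-123.7    6.3  113.4] toolx deg -40.0 down [ 0.0029  0.0023 -1.    ] F [0.9 0.9 0. ] op 0.0004
   shift tool x,y,z mm [ -1.7   7.2 -50.3]
```

```bash
python3 -m inch '[{"x":0,"y":0,"z":-8,"twist":0},{"x":-2,"y":0,"z":-12,"twist":0},{"x":0,"y":0,"z":-12,"twist":0},{"x":0,"y":0,"z":-11,"twist":0},{"x":0,"y":0,"z":-7,"twist":0},{"x":0,"y":0,"z":0,"twist":0}]'; python3 - <<'E'
from h import *
where((-174,8,76))
s=robot.read_state(); print(s["q"].round(3),s["joint_torque"].round(2))
c=imaging.read_camera("wrist"); cv2.imwrite("pics/w2.png",c["color"][:,:,::-1])
T=c["tool_from_camera"]; P=pts(c).reshape(-1,3)@T[:3,:3].T+T[:3,3]
W=P@R.from_rotvec(s["orientation"]).as_matrix().T+s["tool_pos"]; W=W[c["depth"].ravel()>.05]
e=np.array([np.cos(YAW),np.sin(YAW)]); f=np.array([-e[1],e[0]])
X=(W[:,:2]-O)@e*1000; Y=(W[:,:2]-O)@f*1000; Z=W[:,2]*1000-16
m=(abs(X+146)<20)&(abs(Y)<60)&(Z>83)&(Z<96)
print("lip",m.sum(),np.percentile(X[m],[2,50,98]).round(1),np.percentile(Y[m],[1,99]).round(1),np.median(Z[m]))
c2=imaging.read_camera("side"); im=c2["color"][80:300,140:400,::-1]; cv2.imwrite("pics/side9.png",cv2.resize(im,None,fx=3,fy=2.7,interpolation=cv2.INTER_CUBIC))
E
```

```text
t: 12.65
tool_pos: [0.4202, 0.4007, 0.3123]
orientation: [-1.502, 0.547, -0.546]
force: [-0.2, 0.3, -0.3]
opening: 0.0005
t 12.65 tcp [0.4202 0.4007 0.3123] tip disp [-176.2    8.7  110.3] toolx deg -40.0 down [-8.e-04 -6.e-04 -1.e+00] F [-0.2  0.3 -0.3] op 0.0005
   shift tool x,y,z mm [ 0.7 34.3  2.3]
[0.673 0.14  1.649 0.    1.354 1.372] [-5.000e-02 -5.511e+01 -4.671e+01  0.000e+00  3.000e-02 -5.000e-02]
lip 1916 [-148.7 -144.2 -140.3] [-35.3  32.2] 86.98311236841471
```

View pics/w2.png

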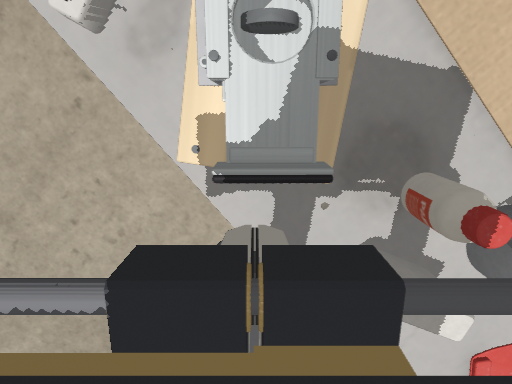

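View pics/side9.png

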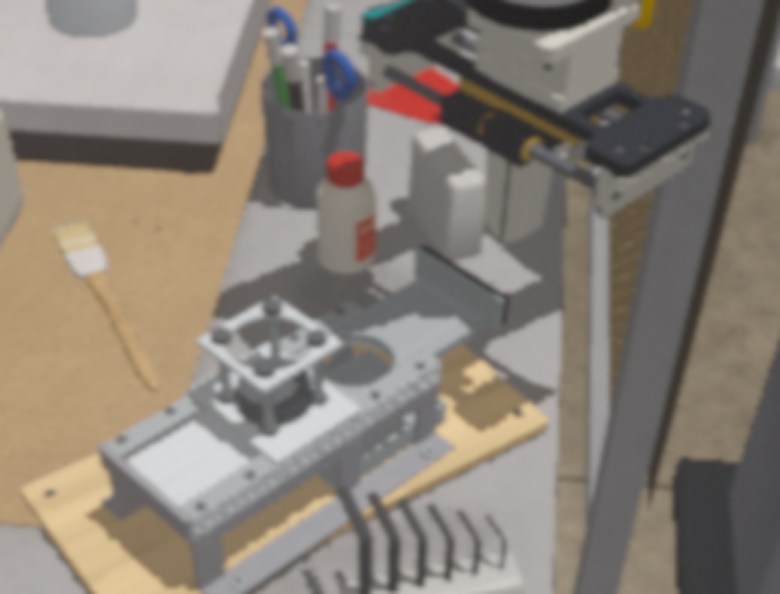

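In the wrist view the lip's dark edge is at about (272,178). A dark disc shows in the hole at about (270,20), oddly foreshortened, so I'll zoom in there.

```bash
python3 - <<'E'
from h import *
s=robot.read_state()
c=imaging.read_camera("wrist"); im=c["color"][0:130,170:370,::-1]; cv2.imwrite("pics/w3.png",cv2.resize(im,None,fx=4,fy=4,interpolation=cv2.INTER_CUBIC))
T=c["tool_from_camera"]; P=pts(c).reshape(-1,3)@T[:3,:3].T+T[:3,3]
W=(P@R.from_rotvec(s["orientation"]).as_matrix().T+s["tool_pos"]).reshape(384,512,3)
e=np.array([np.cos(YAW),np.sin(YAW)]); f=np.array([-e[1],e[0]])
for v in range(0,70,5): print(v,[(int((W[v,u,:2]-O)@e*1000),int((W[v,u,:2]-O)@f*1000),int(W[v,u,2]*1000-16)) for u in range(232,320,12)])
E
```

```text
0 [(-47, 21, 68), (-29, 16, 2), (-29, 7, 2), (-29, -1, 2), (-29, -10, 2), (-29, -19, 2), (-29, -27, 3), (-47, -25, 67)]
5 [(-50, 21, 67), (-32, 16, 2), (-32, 7, 2), (-33, -1, 3), (-33, -10, 3), (-33, -18, 3), (-32, -27, 2), (-50, -25, 67)]
10 [(-52, 21, 67), (-36, 16, 2), (-36, 7, 3), (-46, 0, 42), (-36, -10, 3), (-36, -19, 3), (-36, -27, 3), (-52, -26, 66)]
15 [(-55, 21, 66), (-46, 15, 33), (-48, 7, 39), (-49, 0, 41), (-48, -7, 41), (-47, -15, 36), (-39, -28, 3), (-55, -26, 68)]
20 [(-57, 21, 66), (-49, 15, 33), (-51, 7, 40), (-51, 0, 41), (-52, -7, 42), (-50, -15, 36), (-42, -28, 1), (-57, -26, 67)]
25 [(-59, 21, 64), (-53, 15, 33), (-54, 7, 38), (-53, 0, 36), (-54, -7, 38), (-53, -16, 35), (-46, -28, 2), (-60, -26, 67)]
30 [(-62, 21, 66), (-53, 15, 23), (-53, 7, 21), (-53, 0, 22), (-54, -9, 23), (-53, -17, 21), (-49, -28, 3), (-62, -26, 67)]
35 [(-65, 21, 67), (-53, 16, 3), (-54, 7, 8), (-53, -1, 6), (-53, -10, 6), (-53, -19, 2), (-53, -28, 1), (-65, -26, 68)]
40 [(-68, 21, 68), (-56, 16, 2), (-56, 7, 2), (-56, -1, 2), (-56, -10, 1), (-56, -19, 2), (-56, -28, 2), (-68, -26, 66)]
45 [(-71, 21, 67), (-60, 16, 3), (-59, 7, 1), (-60, -1, 3), (-59, -10, 1), (-60, -19, 3), (-60, -28, 2), (-71, -26, 70)]
50 [(-73, 21, 67), (-63, 16, 2), (-63, 7, 4), (-63, -1, 1), (-63, -10, 3), (-63, -20, 1), (-73, -20, 67), (-73, -26, 69)]
55 [(-76, 21, 67), (-76, 14, 67), (-67, 7, 1), (-67, -1, 3), (-67, -10, 2), (-67, -19, 3), (-76, -20, 68), (-76, -26, 71)]
60 [(-79, 21, 67), (-79, 14, 67), (-70, 7, 2), (-70, -1, 2), (-70, -10, 3), (-78, -13, 66), (-79, -20, 67), (-79, -26, 72)]
65 [(-106, 8, 276), (-81, 14, 66), (-81, 7, 66), (-81, 0, 67), (-81, -6, 66), (-81, -13, 67), (-81, -20, 66), (-82, -26, 70)]
```

View pics/w3.png

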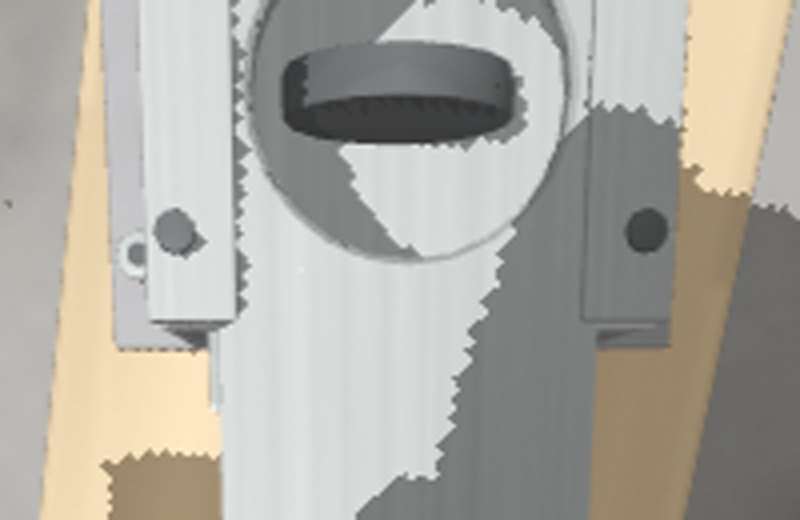

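The dispensed disc is in the tray, standing on its edge with its top at z≈43, well below the bed. The slide is clear, so I'll lower in front of the lip and push it home.

```bash
python3 -m inch '[{"x":0,"y":6,"z":0,"twist":0},{"x":0,"y":9,"z":0,"twist":0},{"x":0,"y":9,"z":0,"twist":0},{"x":0,"y":7,"z":0,"twist":0},{"x":0,"y":2,"z":3,"twist":0},{"x":0,"y":0,"z":5,"twist":0},{"x":0,"y":0,"z":5,"twist":0},{"x":0,"y":0,"z":3,"twist":0},{"x":0,"y":0,"z":3,"twist":0},{"x":0,"y":0,"z":3,"twist":0}]'; python3 -c "
from h import *
where((-96,8,76))"
```

```text
t: 13.8
tool_pos: [0.4352, 0.4185, 0.28]
orientation: [-1.501, 0.546, -0.546]
force: [-2.5, -3.1, 2.3]
opening: 0.0004
t 13.8 tcp [0.4352 0.4185 0.28  ] tip disp [-152.9    8.6   78. ] toolx deg -39.99 down [-2.e-04 -3.e-04 -1.e+00] F [-2.5 -3.1  2.3] op 0.0004
   shift tool x,y,z mm [ 0.6  2.  56.9]
```

```bash
python3 -m inch '[{"x":0,"y":0,"z":5,"twist":0},{"x":0,"y":0,"z":5,"twist":0},{"x":0,"y":0,"z":5,"twist":0},{"x":0,"y":0,"z":5,"twist":0},{"x":0,"y":0,"z":5,"twist":0},{"x":0,"y":0,"z":5,"twist":0},{"x":0,"y":0,"z":5,"twist":0},{"x":0,"y":0,"z":5,"twist":0},{"x":0,"y":0,"z":3,"twist":0},{"x":0,"y":0,"z":2,"twist":0},{"x":0,"y":0,"z":0,"twist":0}]'; python3 - <<'E'
from h import *
where((-96,8,76))
c2=imaging.read_camera("side"); im=c2["color"][160:290,180:340,::-1]; cv2.imwrite("pics/side10.png",cv2.resize(im,None,fx=4.5,fy=4.5,interpolation=cv2.INTER_CUBIC))
E
```

```text
t: 14.9
tool_pos: [0.4642, 0.4531, 0.2797]
orientation: [-1.5, 0.546, -0.546]
force: [0.2, 0.4, 0.3]
opening: 0.0007
t 14.9 tcp [0.4642 0.4531 0.2797] tip disp [-107.6    8.6   77.7] toolx deg -39.99 down [ 4.e-04  5.e-04 -1.e+00] F [0.2 0.4 0.3] op 0.0007
   shift tool x,y,z mm [ 0.6  1.7 11.6]
```

View pics/side10.png

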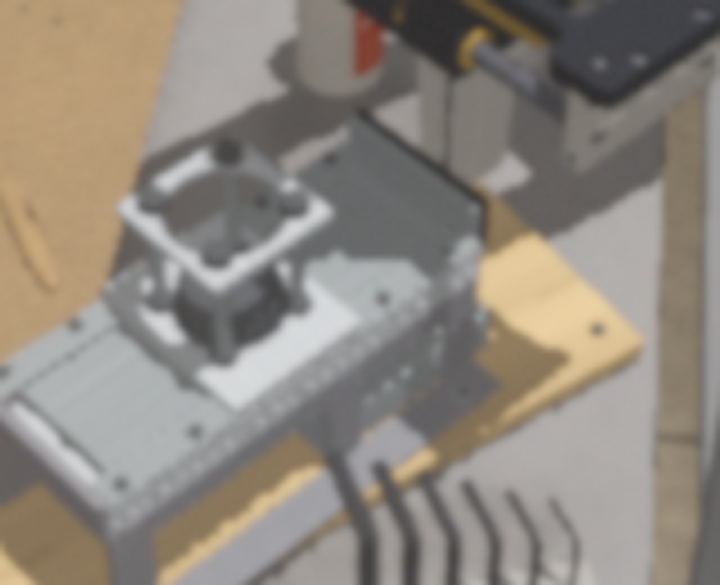

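The slide is nearly in, with about 10 mm of pale bed left at the rear (50,440). I'll continue gently to the home stop.

```bash
python3 -m inch '[{"x":0,"y":0,"z":3,"twist":0},{"x":0,"y":0,"z":3,"twist":0},{"x":0,"y":0,"z":2,"twist":0},{"x":0,"y":0,"z":2,"twist":0},{"x":0,"y":0,"z":1,"twist":0},{"x":0,"y":0,"z":0,"twist":0}]'; python3 -c "
from h import *
where()";  python3 -m inch '[{"x":0,"y":0,"z":1.5,"twist":0},{"x":0,"y":0,"z":0,"twist":0}]'; python3 -c "
from h import *
where()"
```

```text
t: 15.55
tool_pos: [0.4703, 0.4603, 0.2796]
orientation: [-1.506, 0.548, -0.545]
force: [-8.3, -9.5, 9.0]
opening: 0.0007
t 15.55 tcp [0.4703 0.4603 0.2796] tip disp [-99.2   8.6  77.6] toolx deg -39.99 down [-0.0035 -0.0039 -1.    ] F [-8.3 -9.5  9. ] op 0.0007
t: 15.75
tool_pos: [0.4707, 0.4608, 0.2796]
orientation: [-1.509, 0.549, -0.544]
force: [-14.6, -16.1, 14.4]
opening: 0.0005
t 15.75 tcp [0.4707 0.4608 0.2796] tip disp [-99.1   8.7  77.6] toolx deg -39.99 down [-0.0056 -0.0062 -1.    ] F [-14.6 -16.1  14.4] op 0.0005
```

```bash
python3 -m inch '[{"x":0,"y":0,"z":-3,"twist":0},{"x":0,"y":0,"z":-4,"twist":0},{"x":0,"y":0,"z":-6,"twist":0},{"x":0,"y":-8,"z":-6,"twist":0},{"x":0,"y":-15,"z":-3,"twist":0},{"x":0,"y":-25,"z":0,"twist":0},{"x":0,"y":-30,"z":0,"twist":0},{"x":0,"y":-30,"z":0,"twist":0},{"x":0,"y":-20,"z":0,"twist":0},{"x":0,"y":-10,"z":0,"twist":0},{"x":0,"y":0,"z":0,"twist":0}]'; python3 - <<'E'
from h import *
where()
s=robot.read_state()
c=imaging.read_camera("wrist"); cv2.imwrite("pics/w4.png",c["color"][:,:,::-1])
T=c["tool_from_camera"]; P=pts(c).reshape(-1,3)@T[:3,:3].T+T[:3,3]
W=P@R.from_rotvec(s["orientation"]).as_matrix().T+s["tool_pos"]; W=W[c["depth"].ravel()>.05]
e=np.array([np.cos(YAW),np.sin(YAW)]); f=np.array([-e[1],e[0]])
def rep(W,n):
    X=(W[:,:2]-O)@e*1000; Y=(W[:,:2]-O)@f*1000; Z=W[:,2]*1000-16
    m=(abs(X+86)<20)&(abs(Y)<60)&(Z>83)&(Z<96)
    print(n,"lip",m.sum(),np.percentile(X[m],[2,50,98]).round(1),np.percentile(Y[m],[1,99]).round(1),np.median(Z[m]))
    m=(np.hypot(X,Y)<60)&(Z>122)&(Z<138); print("ring",m.sum(), cv2.minAreaRect(np.stack([X,Y],1)[m].astype(np.float32)) if m.any() else 0)
    m=(np.hypot(X,Y)<14)&(Z>60)&(Z<110); print("stack top Z",m.sum(), np.percentile(Z[m],[10,50,90]).round(1) if m.any() else 0)
rep(W,"wrist")
c2=imaging.read_camera("side"); 
W2=pts(c2).reshape(-1,3); rep(W2,"side now"); rep(np.load("sideP.npy").reshape(-1,3),"side start")
im=c2["color"][160:290,180:340,::-1]; cv2.imwrite("pics/side11.png",cv2.resize(im,None,fx=4.5,fy=4.5,interpolation=cv2.INTER_CUBIC))
E
```

```text
t: 16.85
tool_pos: [0.4581, 0.4457, 0.4208]
orientation: [-1.497, 0.544, -0.548]
force: [-1.2, -0.7, 0.6]
opening: 0.0006
t 16.85 tcp [0.4581 0.4457 0.4208] tip disp [-116.4    8.4  218.8] toolx deg -39.99 down [ 0.0035  0.003  -1.    ] F [-1.2 -0.7  0.6] op 0.0006
wrist lip 800 [-89.6 -84.7 -80.3] [-35.6  32.5] 87.00072481602096
ring 2677 ((0.497711181640625, -1.5453338623046875), (53.35060119628906, 51.11739730834961), 89.91726684570312)
stack top Z 944 [83.  83.9 84.8]
side now lip 201 [-91.  -85.1 -81.9] [-32.2  35.6] 87.56183447780364
ring 527 ((-0.4559955596923828, 1.5333080291748047), (54.588619232177734, 55.52545928955078), 0.0848083645105362)
stack top Z 90 [83.3 84.7 85.7]
side start lip 201 [-90.5 -84.7 -81.5] [-32.6  36.2] 87.41610539134705
ring 529 ((-0.7828731536865234, 1.255441665649414), (54.91056442260742, 54.9000244140625), 89.72344970703125)
stack top Z 60 [91.4 92.4 93.7]
```

View pics/w4.png

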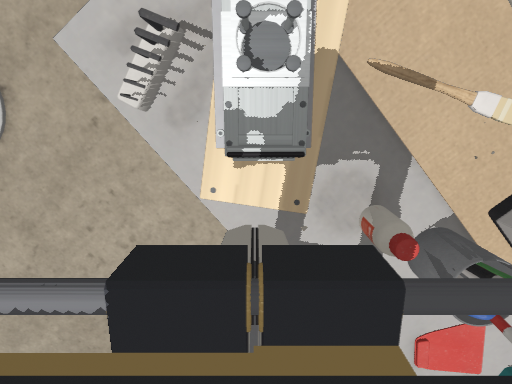

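View pics/side11.png

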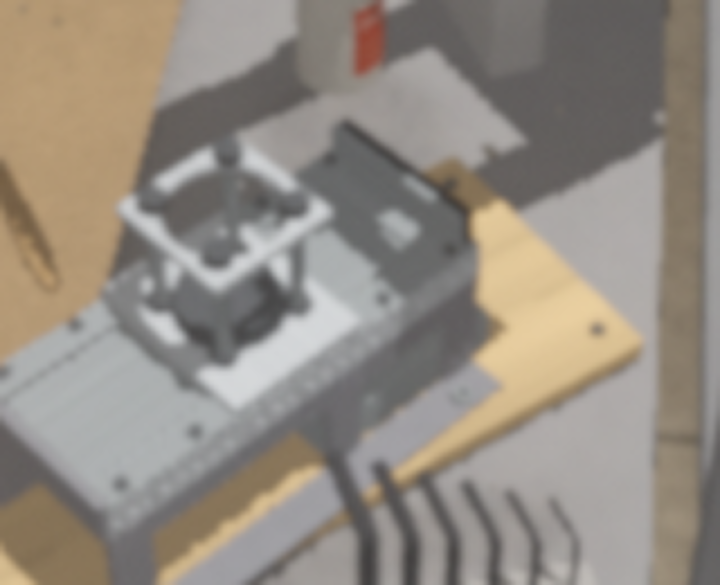

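```bash
python3 - <<'E'
from h import *
e=np.array([np.cos(YAW),np.sin(YAW)])
A=np.load("sideP.npy"); 
f=np.array([-e[1],e[0]])
def lip(P):
    P=P.reshape(-1,3); X=(P[:,:2]-O)@e*1000; Y=(P[:,:2]-O)@f*1000; Z=P[:,2]*1000-16
    m=(abs(X+86)<12)&(abs(Y)<50)&(Z>84)&(Z<94); g=(abs(X)<45)&(abs(Y)<45)&(Z>125)&(Z<137)
    return X[m].mean().round(2),X[g].mean().round(2)
print("start",lip(A))
for i in range(5):
    c=imaging.read_camera("side"); print("now",lip(pts(c)))
a=cv2.imread("pics/side0.png"); b=c["color"][:,:,::-1]
im=np.hstack([cv2.resize(x[170:300,160:330],None,fx=2.3,fy=2.3,interpolation=cv2.INTER_CUBIC) for x in (a,b)]); cv2.imwrite("pics/cmp.png",im)
W=np.stack([pts(c)]); 
D=abs(pts(c)-A).max(-1)
E
```

```text
start (np.float64(-85.77), np.float64(1.7))
now (np.float64(-85.81), np.float64(1.96))
now (np.float64(-85.89), np.float64(1.49))
now (np.float64(-85.89), np.float64(1.69))
now (np.float64(-85.77), np.float64(1.63))
now (np.float64(-85.98), np.float64(1.38))
```

View pics/cmp.png

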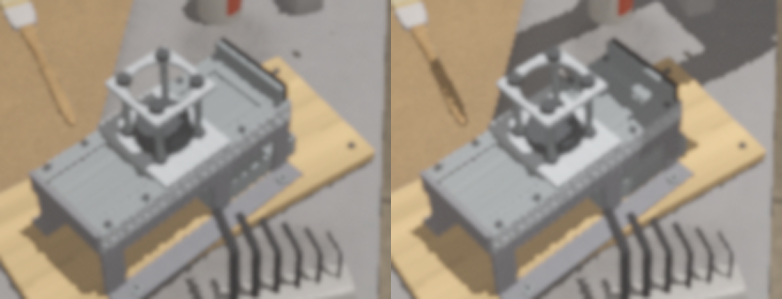

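The before and after views match. The lip at the upper right of each half is back within 0.1 mm of its start position, the stack is one disc lower, and the dispenser and neighbours haven't moved. I'll hand in.

```bash
python3 -c "
from plant import robot
print(robot.close_job()); s=robot.read_state(); print(s['t'],s['force'])"
```

```text
the job is handed in; nothing more can be done
None
the job is handed in; nothing more can be done
```

One disc is dispensed and lies in the catch tray, and the slide is fully home again. I handed the job in at about 17 s of the 42 s allowed.

I hooked the closed fingertips behind the lip and drew the slide to its stop, which I felt at about 13 N. Then I lifted over the lip, pushed the slide home from the front until it met its stop, and backed well clear.

What the last checks showed:
- **Slide:** the lip is back within about 0.1 mm of its starting position in the side camera.
- **Stack:** its top dropped from about 92 to 84 mm, one disc thickness, so the next disc is in the pocket.
- **Dispensed disc:** it was inside the tray but standing on its edge, with its top at about z 43 mm, below the bed. I saw this when the slide was out; with the slide home again it could not be checked.
- **Surroundings:** the dispenser and the hex keys look unmoved in a before-and-after side view, and the other objects were never approached.

Two things did not go quite as expected. The home stop came about 3 mm earlier than I had worked out, and I put that down to the fingers being thicker than assumed. The push against that stop reached about 26 N at the wrist, more than was needed.

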